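# Comb the hex bars into the counting tray

### The arm

A 6-joint arm with a two-finger parallel gripper is mounted at the origin on the work surface. World frame = base frame: x ahead of the robot, y to its left, z up, the work surface at z = 0. Lengths are in m, angles in rad, forces in N, time in s.
With the tool pointing down it reaches from about 0.35 to 0.775 m from the base axis. Payload 7.3 kg.
Tool frame: the origin (TCP) lies at the very end of the fingers, on their centre line; the grasp point (between the pads) lies grip_point_offset behind it (grip_point_offset is the distance from the TCP to the grasp point, in m); z points along the fingers, y is the direction in which the jaws open and shut (so a half turn about z gives the same grasp; the last joint's range is limited). The gripper opens to 92 mm and grips with 3 to 60 N. Pads are 19 mm wide; open, the fingers measure 130 mm over their backs; the gripper's body (75 mm by 190 mm) begins 47 mm behind the grasp point.
Start: joints at [-1.492, 0.342, 1.524, -0, 1.275, -0.146], TCP at [0.117, -0.512, 0.191] pointing down, gripper open.
Joint ranges: [-2.53, 2.53], [-0.77, 2.02], [0.04, 2.7], [-1, 4.14], [0.28, 2.66], [-3.11, 3.11]. Speed limits (rad/s): [2.57, 2.57, 3.14, 3.14, 3.14, 3.14].

### API

Orientations are given as [roll, pitch, yaw] about the fixed x, y, z axes, in that order (R = Rz(yaw) Ry(pitch) Rx(roll)).
In Python, from cell import * gives the robot as it stands.
- The arm moves only by the shell command python3 -m inch 'ROWS' [OPENING] [FORCE]. ROWS is JSON, a list that holds one entry, the list of rows, each a list of 4 numbers: the shift along the tool's x, y, z in mm, then the turn about the tool's z in rad. In form: [[[x, y, z, roll], ...]]. A call has 1 to 10 rows; each row shifts and turns the commanded pose from where the row before left it, along the tool's axes as they then stand; what a row does not reach is not made up. A row lasts 1/8 s, in which the tool goes at most 62.5 mm and 10.7 degrees, less where a joint would pass 70% of its speed; a pose out of reach is approached as far as the arm can. A call with a gripper value outside its range is refused whole. OPENING is the closure, from -1 (fully open) to 1 (shut), set as the call begins (- or left out, the last holds). The fingers move at their own pace and stop on an object; FORCE is the grip in N (left out, the last holds). Time passes only in rows, so rows that do not move let the fingers close. It gives the time, the measured TCP pose, the force and the opening at its end, in the units of the state.
- observe(): the state, without advancing time (a new reading comes with each control period).
- read_camera(name): name is "side" or "top" or "wrist"; returns a dict with "img" (400x640x3 uint8, blue, green, red), "fx", "fy", "cx", "cy" (pixels), "k1" (the pictures are not rectified: a ray, as slopes to the right and down, at radius r is drawn at 1 + k1 r^2 times it, then the intrinsics apply), "eye" and "rotation" of the camera in the world; the wrist camera has in their place "T_tool_cam" (4x4, takes a point from camera to tool coordinates, whose origin is the TCP and whose axes are the flange's). Camera axes: x right, y down, z forward; pixel columns grow to the right and rows downward; lengths in m; the calibration is good to about 2 mm. A picture is of the moment at which its call begins: read the wrist's pose just before it. There is no depth.
- hand_in(): hands the job in, once; it reports no verdict.
Trained networks look in the newest picture that a camera, given by its name, has taken for a name from the list of things; names that differ only in an ending like _2 or _b are one class to them, and where a whole thing is asked for, a point or a joint stands for the part that bears it (a point fixed in the world has none). Each returns a list of dicts, best first, with "conf" (0 to 1); they miss things now and then, are a little off and sometimes report something else, mostly with a low value. They report only what shows in the picture. A call takes as long as a camera call.
- boxes_of(camera, label): "at" ([row, column] in pixels, amid what is visible of it).
- place_of(camera, label): "at" ([row, column] in pixels: a listed point, or the origin of a listed thing).
The state is a dict: "time": time; "qpos": joint angles; "qvel": joint speeds; "joint_efforts": joint torques, N m; "tool_pos": TCP position; "tool_rot": TCP orientation; "contact_force": force on the tool from outside, world axes, zero at the start; "torque": the same for the moment, N m; "opening": finger opening in m.
Only numpy, scipy, OpenCV 4.12 (cv2) and the standard library are available. Lean on these libraries where they do the work, as an engineer would, in place of code of your own. Each camera call takes 0.05 s, during which the arm holds its last target. There are 200 camera calls.

### The job

Two short hexagonal steel bars lie askew on the flat part of the grey tray. Pick up the finned rake and comb it slowly across the tray, from the side without a raised rim towards the grooves, until both bars have dropped down into the grooves; then stand the rake upright on the bench on its fins and let go. Do not touch the bars with the gripper.

Things in the scene. Friction and masses are not known exactly. Their poses are not given: they have to be found in the camera images.
- tray: Grey tray fixed to bench, 148 (x) by 264 mm (y), origin centre of underside. Flat shelf 18 mm above bench, y -132 to +37; then 4 grooves along x, 124 long, 17 wide, 12 deep, centres y 45.5, 67.5, 89.5, 111.5, ribs 5 wide, 18 high. Rims 12 thick, 30 high at both x ends and +y side; -y side open, no rim. Inside rims x +-62, y up to 120. Comb from -y (start outside, beyond y -130) to +y.
- rake: Loose rake, 180 g. Origin centre of underside, at fin tips. 9 steel fins 25 mm high, 24 deep (y), in a row 94 long (x), under a wooden head 96 by 26, 25 to 41 up. Grip 46 (x) by 20 mm (y), 41 to 83 above tips: hold across y, 65 above tips. Comb with its x along the grooves, tips 2 to 5 mm above the shelf (20 to 23 over bench), up to 50 mm/s, to y +85. A finless block with the same grip is not it.
- rod_a: Smooth hexagonal steel bar 80 mm long, 12 across flats, 60 g; origin at its centre, x along it. Starts on the tray's shelf, near the open -y side, 11 to 34 degrees askew. Centre above bench: 24 mm on the shelf, 12 to 13 in a groove, about flush with the ribs. Pushed to +y by the rake it turns parallel to the grooves and drops into the first free one; the rake then passes over it.
- rod_b: Smooth hexagonal steel bar 80 mm long, 12 across flats, 60 g; origin at its centre, x along it. Starts on the tray's shelf, nearer the grooves, 11 to 34 degrees askew. Centre above bench: 24 mm on the shelf, 12 to 13 in a groove, about flush with the ribs. Pushed to +y by the rake it turns parallel to the grooves and drops into the first free one; the rake then passes over it.

How it is judged:
On the way, in this order (a step that is already met when the one before it is completed fails the run):
1. the rake is low over the tray, combing (x of rake in the frame of tray between -0.08 and 0.08 m and y of rake in the frame of tray between -0.16 and 0.12 m and height (world z) of rake between 0.012 and 0.03 m and angle between rake's own z axis and vertical below 0.25 rad), for 0.2 s.
2. both bars lie down in grooves (height (world z) of each of rod_a, rod_b below 0.016 m and angle between the x axis of each of rod_a, rod_b and the x axis of tray, either way round below 0.17 rad and x of rod_a in the frame of tray between -0.062 and 0.062 m and y of rod_a in the frame of tray between 0.03 and 0.12 m and linear speed of each of rod_a, rod_b below 0.03 m/s and x of rod_b in the frame of tray between -0.062 and 0.062 m and y of rod_b in the frame of tray between 0.03 and 0.12 m), for 0.2 s.
At the end, for the whole second after the job is handed in: Both bars lie at rest down in grooves of the tray (axis less than 16 mm above the bench, within 10 degrees of the grooves' direction, middle inside the rims), and the rake stands at rest upright on the bench on its fins (within 10 degrees, tips less than 8 mm above the bench), released (all of step 2 and height (world z) of rake below 0.008 m and angle between rake's own z axis and vertical below 0.17 rad and linear speed of rake below 0.03 m/s); the robot touches nothing.
It fails at once if the gripper or arm touches a bar (contact force between any of the fingers, the arm and rod_a above 0.5 N or contact force between any of the fingers, the arm and rod_b above 0.5 N).
It also fails if it takes over 54 s, if anything falls off the work surface, if the arm or the gripper's body presses on something with over 40 N, if the wrist force passes 120 N, or if a joint passes its speed limit or range.

## Working session

There is one attempt and no reset: what is moved stays moved. The work goes in short steps, Python scripts to look and compute and a shell command to move; the robot and the scene stay as the last step left them, time stands still between calls to the robot, and variables do not carry over. Pictures are saved under pics/ and viewed, about 8 in all and at most 12, crops included, and the job is handed in when it is done.

```bash
ls; mkdir -p pics; cat > h.py <<'E'
from cell import *
import numpy as np, cv2
from scipy.spatial.transform import Rotation as R
def cam(name):
    s=observe(); c=read_camera(name)
    if name=="wrist":
        T=np.eye(4);T[:3,:3]=R.from_euler('xyz',s["tool_rot"]).as_matrix() if np.size(s["tool_rot"])==3 else np.array(s["tool_rot"]);T[:3,3]=s["tool_pos"]
        T=T@np.array(c["T_tool_cam"]);c["eye"]=T[:3,3];c["rotation"]=T[:3,:3]
    return c
def world(c,at,z):
    r,q=at
    K=np.array([[c["fx"],0,c["cx"]],[0,c["fy"],c["cy"]],[0,0,1.]])
    p=cv2.undistortPoints(np.array([[[q,r]]],float),K,np.array([c["k1"],0,0,0.]))[0,0]
    d=np.array(c["rotation"])@[p[0],p[1],1]; e=np.array(c["eye"])
    return e+d*(z-e[2])/d[2]
E
python3 - <<'E'
from h import *
print(observe())
Z=dict(tray=0,rake=0,rod_a=.024,rod_b=.024)
for n in("top","side"):
    c=cam(n);cv2.imwrite(f"pics/{n}0.png",c["img"]);print(n,np.round(c["eye"],3))
    for l in Z:
        print(l,[(np.round(d["at"]),round(d["conf"],2),world(c,d["at"],Z[l]).round(3)) for d in place_of(n,l)[:4]])
E
```

```text
pics
{'time': 0.0, 'qpos': array([-1.49199406e+00,  3.42758565e-01,  1.52499831e+00,  1.40301975e-05,
        1.27541964e+00, -1.46004299e-01]), 'qvel': array([-0.0003819 , -0.00059688, -0.00251201, -0.00161489,  0.00012666,
       -0.00071592]), 'joint_efforts': array([-3.35640041e-03, -4.31246674e+01, -2.44223464e+01,  7.15253293e-02,
        5.60526608e-02, -1.22711663e-04]), 'tool_pos': array([ 0.11701942, -0.5113206 ,  0.19073294]), 'tool_rot': array([-3.14002759e+00, -2.43703817e-04,  2.24802281e-01]), 'contact_force': array([0.84042217, 0.50711118, 0.32093944]), 'torque': array([-0.02155242,  0.05545802, -0.01300483]), 'opening': 0.0918919244161928}
top [ 0.445 -0.087  0.699]
tray []Traceback (most recent call last):
  File "<stdin>", line 7, in <module>
  File "h.py", line 15, in world
    return e+d*(z-e[2])/d[2]
                        ~^^^
IndexError: invalid index to scalar variable.
```

View pics/top0.png

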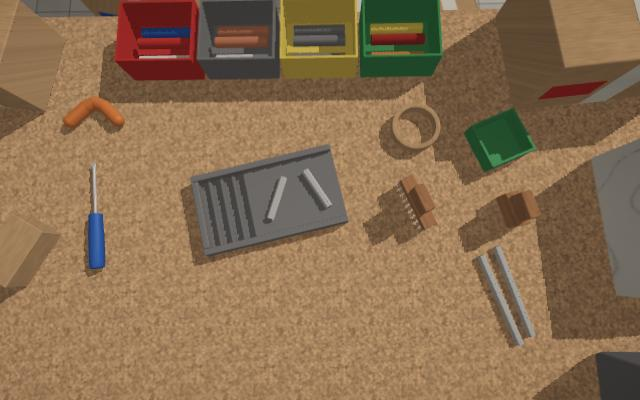

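The top view shows the tray with its grooves to the left (about 225,205) and its open side to the right (335,185). The bars are at (276,198) and (317,188), the finned rake is at (415,203), and the finless block is at (519,208). The camera rotation seems to be roll/pitch/yaw, so I'll fix my helper.

```bash
sed -i 's/d=np.array(c\["rotation"\])@/Q=np.array(c["rotation"]); Q=R.from_euler("xyz",Q).as_matrix() if Q.size==3 else Q\n    d=Q@/' h.py
python3 - <<'E'
from h import *
Z=dict(tray=0,rake=0,rod_a=.024,rod_b=.024)
for n in("top","side"):
    c=cam(n);cv2.imwrite(f"pics/{n}0.png",c["img"]);print(n,np.round(c["eye"],3),np.round(c["rotation"],3))
    for l in Z:
        print(l,[(np.round(d["at"]),round(d["conf"],2),world(c,d["at"],Z[l]).round(3)) for d in place_of(n,l)[:4]])
    if n=="top":
        # tray rim corners px(row,col), z .030 for rims, .018 for open side
        P={'grooveFar':(178,191,.03),'grooveNear':(255,209,.03),'openNear':(221,347,.03),'openFar':(146,330,.03)}
        for k,v in P.items(): print(k,world(c,v[:2],v[2]).round(4))
        for k,v in {'headA':(180,404),'headB':(226,433)}.items(): print(k,world(c,v,.041).round(4))
        cv2.imwrite("pics/crop.png",cv2.resize(c["img"][135:265,180:460],None,fx=2.8,fy=2.8,interpolation=cv2.INTER_CUBIC))
E
```

```text
top [ 0.445 -0.087  0.699] [-2.973  0.028 -1.574]
tray [(array([198., 270.]), 0.96, array([0.567, 0.023, 0.   ]))]
rake [(array([202., 412.]), 0.65, array([ 0.557, -0.243,  0.   ]))]
rod_a [(array([188., 317.]), 0.82, array([ 0.58 , -0.065,  0.024])), (array([198., 274.]), 0.66, array([0.562, 0.012, 0.024]))]
rod_b [(array([188., 317.]), 0.82, array([ 0.58 , -0.065,  0.024])), (array([198., 274.]), 0.66, array([0.562, 0.012, 0.024]))]
grooveFar [0.5995 0.1644 0.03  ]
grooveNear [0.46   0.1248 0.03  ]
openNear [ 0.5187 -0.1193  0.03  ]
openFar [ 0.6574 -0.0902  0.03  ]
headA [ 0.5898 -0.2206  0.041 ]
headB [ 0.5079 -0.267   0.041 ]
side [ 0.429 -0.609  0.428] [-2.148 -0.024 -0.236]
tray [(array([204., 303.]), 0.61, array([0.56 , 0.014, 0.   ]))]
rake [(array([298., 332.]), 0.64, array([ 0.552, -0.244, -0.   ]))]
rod_a [(array([194., 305.]), 0.68, array([0.563, 0.012, 0.024])), (array([219., 322.]), 0.58, array([ 0.577, -0.076,  0.024]))]
rod_b [(array([194., 305.]), 0.68, array([0.563, 0.012, 0.024])), (array([219., 322.]), 0.58, array([ 0.577, -0.076,  0.024]))]
```

View pics/crop.png

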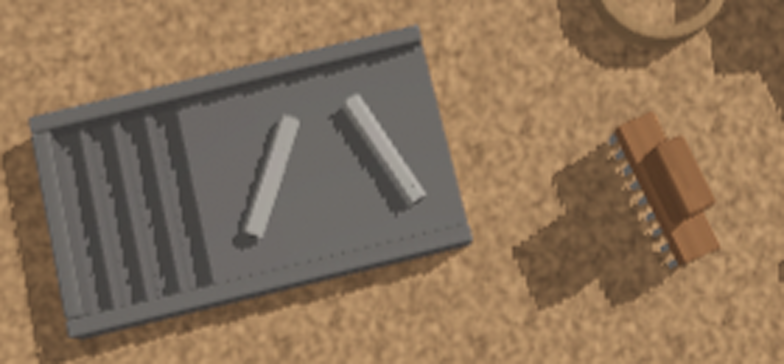

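View pics/side0.png

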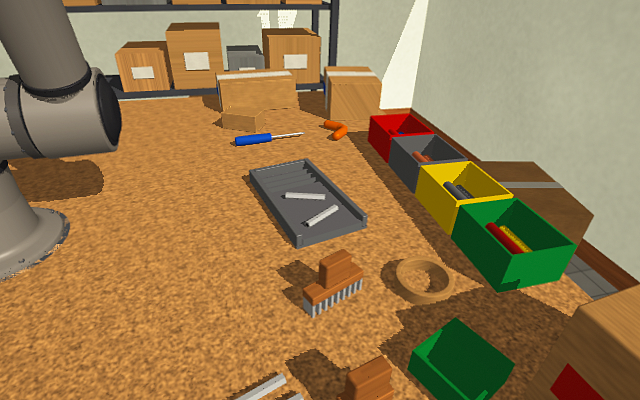

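The crop gives tray rim corners at (32,118), (418,28), (470,240) and (72,325), and the rake head runs from about (640,120) to (695,255), roughly 30° yaw. The side view agrees with both: the rake stands at (332,290) and the tray is at (303,204). I'll fit the tray pose and move above the rake.

```bash
python3 - <<'E'
from h import *
from scipy.optimize import least_squares
import cell
print([ (k,v) for k,v in vars(cell).items() if 'off' in k.lower() or isinstance(v,(int,float))])
c=cam("top")
px=[(32,118),(418,28),(470,240),(72,325)]
W=np.array([world(c,(135+r/2.8,180+q/2.8),.03)[:2] for q,r in px])
L=np.array([(.074,.132),(.074,-.132),(-.074,-.132),(-.074,.132)])
def f(p):
    C,S=np.cos(p[2]),np.sin(p[2]);return ((L@np.array([[C,S],[-S,C]])+p[:2])-W).ravel()
r=least_squares(f,[.56,.02,.23]);print(r.x.round(4),(r.fun*1000).round(1))
E
python3 -m inch '[[[48,-16,0,0],[48,-16,0,0],[48,-16,0,0],[48,-16,0,0],[48,-16,0,0],[48,-16,0,0],[48,-16,0,0],[48,-16,0,0],[48,-16,0,0],[48,-16,0,0]]]' -1
python3 -m inch '[[[0,0,0,-0.1],[0,0,0,-0.1],[0,0,0,-0.09],[0,0,0,0]]]'
python3 - <<'E'
from h import *
c=cam("wrist");cv2.imwrite("pics/w1.png",c["img"]);s=observe();print(s["tool_pos"],s["tool_rot"],s["contact_force"])
print(np.round(c["T_tool_cam"],3).tolist())
for l in("rake",):print([(np.round(d["at"]),round(d["conf"],2),world(c,d["at"],0).round(3)) for d in place_of("wrist",l)[:3]])
E
```

```text
[('grip_point_offset', 0.0188)]
[0.5616 0.0212 0.2193] [ 4.   2.5  3.3 -2.6 -1.1 -2.9 -6.2  3. ]
time: 1.95
tool_pos: [0.5507, -0.2478, 0.1915]
tool_rot: [3.141, -0.0, 0.225]
contact_force: [0.5, -0.5, -0.0]
opening: 0.0915
time: 2.45
tool_pos: [0.5493, -0.2488, 0.1913]
tool_rot: [-3.142, 0.0, 0.514]
contact_force: [0.0, 0.5, 0.6]
opening: 0.0917
[ 0.54930786 -0.24883029  0.1913846 ] [3.14154986e+00 7.81945243e-05 5.12963436e-01] [0.61484701 0.42822459 0.92606189]
[[-0.001, -0.968, -0.25, 0.068], [1.0, -0.001, -0.001, -0.0], [0.0, -0.25, 0.968, -0.193], [0.0, 0.0, 0.0, 1.0]]
[(array([174., 315.]), 0.75, array([ 0.554, -0.241,  0.   ]))]
```

View pics/w1.png

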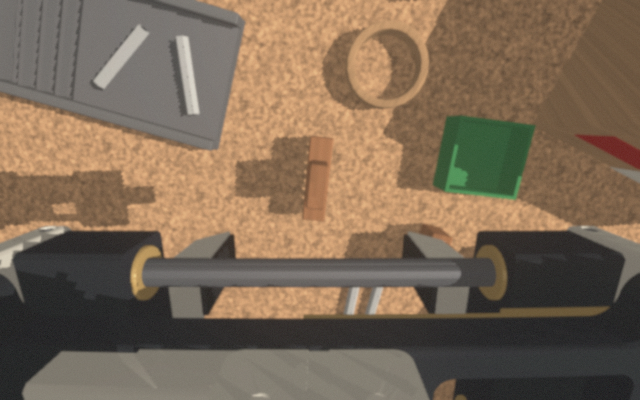

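The wrist view shows the rake head from about (320,138) to (314,219), with the grip at (318,185). It is turned slightly from the tool axis, so I'll crop in to measure it.

```bash
python3 - <<'E'
from h import *
c=cam("wrist")
cv2.imwrite("pics/w1c.png",cv2.resize(c["img"][125:230,270:360],None,fx=5.5,fy=5.5,interpolation=cv2.INTER_CUBIC))
a,b=world(c,(137,321),.041),world(c,(219,314),.041)
print(a,b,np.linalg.norm(a-b),np.arctan2(*(a-b)[[1,0]]),(a+b)/2)
for s in(-1,1):
  print(world(c,(185,318+10*s),.083))
E
```

```text
[ 0.59785314 -0.22447298  0.041     ] [ 0.51273743 -0.26319882  0.041     ] 0.09351136943116972 0.4269865791321908 [ 0.55529528 -0.2438359   0.041     ]
[ 0.5522617  -0.23506283  0.083     ]
[ 0.56196446 -0.25232674  0.083     ]
```

View pics/w1c.png

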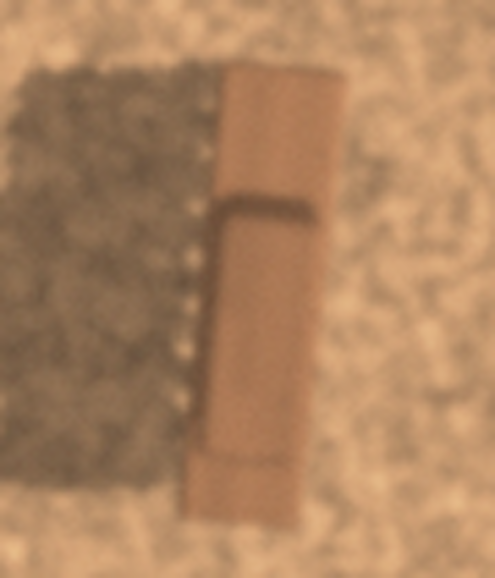

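The crop shows the grip top centred at (262,341) and head edges leaning about 5°, which puts the rake yaw near 0.425. Next I'll compute the shift.

```bash
python3 - <<'E'
from h import *
c=cam("wrist");s=observe()
g=[world(c,(125+r/5.5,270+q/5.5),.083) for q,r in[(222,220),(320,220),(300,462),(205,462)]]
G=np.mean(g,0);print(G,np.linalg.norm(g[0]-g[1]),np.linalg.norm(g[0]-g[3]),[np.arctan2(*(a-b)[[1,0]]) for a,b in((g[0],g[3]),(g[1],g[2]))])
H=np.mean([world(c,(125+r/5.5,270+q/5.5),.041) for q,r in[(222,65),(345,72),(298,525),(182,515)]],0);print(H)
T=(G+H)/2;T[2]=.065-grip_point_offset
for y in(s["tool_rot"][2],.425):
  print(R.from_euler('xyz',[np.pi,0,y]).inv().apply(T-s["tool_pos"])*1000)
E
```

```text
[ 0.55479185 -0.24449982  0.083     ] 0.017363838038374674 0.044595625886906465 [np.float64(0.43566219441025217), np.float64(0.4375202996905184)]
[ 0.5548379  -0.24420057  0.041     ]
[  7.06339568  -1.24395358 145.22461137]
[  6.92600332  -1.86264785 145.22461137]
```

```bash
python3 -m inch '[[[7,-1.5,0,0.083],[0,0,30,0],[0,0,30,0],[0,0,30,0],[0,0,30,0],[0,0,15,0],[0,0,10,0],[0,0,0,0],[0,0,0,0]]]' -1
python3 -m inch '[[[0,0,0,0],[0,0,0,0],[0,0,0,0],[0,0,0,0],[0,0,0,0],[0,0,0,0],[0,0,0,0],[0,0,0,0],[0,0,0,0],[0,0,0,0]]]' 1 30
```

```text
time: 3.78
tool_pos: [0.5553, -0.2445, 0.0475]
tool_rot: [3.14, -0.001, 0.432]
contact_force: [0.5, 0.2, 1.5]
opening: 0.0917
time: 5.03
tool_pos: [0.5546, -0.2441, 0.0464]
tool_rot: [3.142, 0.0, 0.432]
contact_force: [-0.4, 0.3, 0.5]
opening: 0.018
```

```bash
python3 -m inch '[[[0,0,-10,0],[0,0,-20,0],[0,0,-20,0],[0,0,0,0.1],[0,0,0,0.113],[16,-23,0,0],[16,-23,0,0],[16,-23,0,0],[16,-23,0,0],[0,0,0,0]]]'
python3 - <<'E'
from h import *
c=cam("side");cv2.imwrite("pics/s2.png",c["img"][130:330,200:440].repeat(3,0).repeat(3,1));s=observe();p=s["tool_pos"]
d=R.from_euler('z',-.2193).apply(p-np.array([.5616,.0212,0]));print(p,s["tool_rot"],d,s["opening"])
E
```

```text
time: 6.28
tool_pos: [0.5977, -0.1386, 0.0968]
tool_rot: [-3.142, -0.0, 0.222]
contact_force: [-0.8, 0.0, -0.4]
opening: 0.0176
[ 0.59731073 -0.13984074  0.0967198 ] [3.14115474e+00 5.22418076e-05 2.20528134e-01] [-0.00017838 -0.16495255  0.0967198 ] 0.01783014311540622
```

View pics/s2.png

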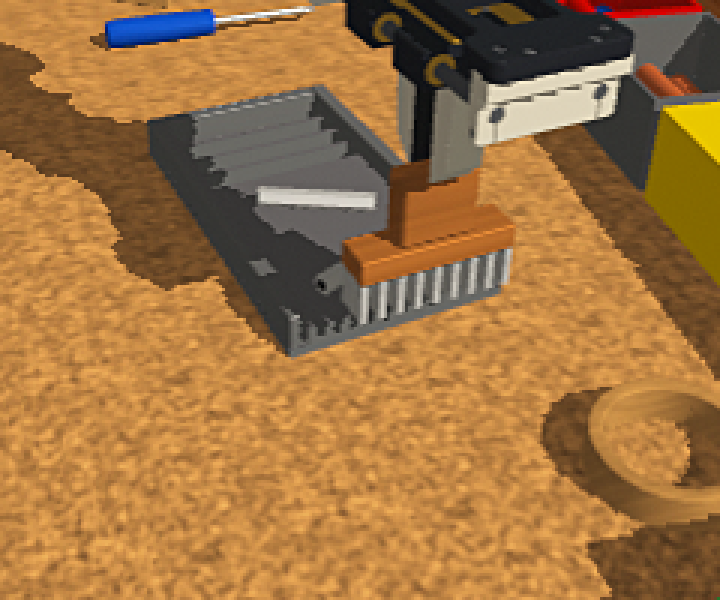

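The crop of the side view shows the rake held upright with its fins parallel to the tray's open edge (about 400,300). Both bars are untouched at (318,197) and (330,280). I'll lower it and start combing.

```bash
python3 -m inch '[[[0,0,10,0],[0,0,10,0],[0,0,8,0],[0,0,0,0],[0,-5,0,0],[0,-5,0,0],[0,-5,0,0],[0,-5,0,0],[0,-5,0,0],[0,-5,0,0]]]'
python3 -m inch '[[[0,-5,0,0],[0,-5,0,0],[0,-5,0,0],[0,-5,0,0],[0,-5,0,0],[0,-5,0,0],[0,-5,0,0],[0,-5,0,0],[0,-5,0,0],[0,-5,0,0]]]'
python3 -m inch '[[[0,-5,0,0],[0,-5,0,0],[0,-5,0,0],[0,-5,0,0],[0,-5,0,0],[0,-5,0,0],[0,-5,0,0],[0,-5,0,0],[0,-5,0,0],[0,-5,0,0]]]'
python3 - <<'E'
from h import *
c=cam("top");cv2.imwrite("pics/t3.png",c["img"][120:280,170:370].repeat(3,0).repeat(3,1));s=observe();p=s["tool_pos"]
d=R.from_euler('z',-.2193).apply(p-np.array([.5616,.0212,0]));print(p,s["tool_rot"],d,s["opening"],s["contact_force"])
E
```

```text
time: 7.58
tool_pos: [0.5906, -0.1108, 0.0685]
tool_rot: [3.141, -0.0, 0.219]
contact_force: [-0.2, -0.5, -2.0]
opening: 0.018
time: 8.82
tool_pos: [0.5797, -0.062, 0.0684]
tool_rot: [3.141, -0.0, 0.219]
contact_force: [1.1, 0.2, -1.2]
opening: 0.018
time: 10.07
tool_pos: [0.5689, -0.0132, 0.0684]
tool_rot: [3.141, -0.0, 0.219]
contact_force: [-0.2, -0.3, -1.7]
opening: 0.0177
[ 0.56866978 -0.01258348  0.06837437] [-3.14127436e+00  2.04177869e-04  2.19072343e-01] [-0.00044902 -0.03451237  0.06837437] 0.018070852254164983 [ 0.03220556  0.82299115 -1.6206462 ]
```

View pics/t3.png

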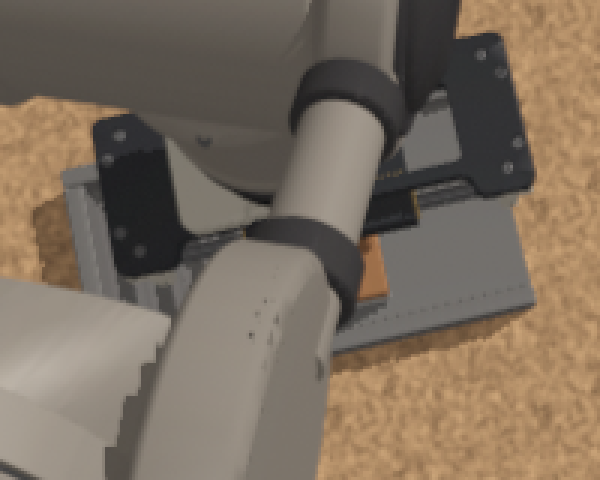

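The arm hides the bars from the top camera. Behind the rake, around (450,250), the shelf is clear. I'll carry on combing.

```bash
python3 -m inch '[[[0,-5,0,0],[0,-5,0,0],[0,-5,0,0],[0,-5,0,0],[0,-5,0,0],[0,-5,0,0],[0,-5,0,0],[0,-5,0,0],[0,-5,0,0],[0,-5,0,0]]]'
python3 -m inch '[[[0,-5,0,0],[0,-5,0,0],[0,-5,0,0],[0,-5,0,0],[0,-5,0,0],[0,-5,0,0],[0,-5,0,0],[0,-5,0,0],[0,0,0,0]]]'
python3 - <<'E'
from h import *
c=cam("wrist");a=c["img"];c=cam("side");b=c["img"];cv2.imwrite("pics/c4.png",np.vstack([a[:300],b[100:300]]));s=observe();p=s["tool_pos"]
d=R.from_euler('z',-.2193).apply(p-np.array([.5616,.0212,0]));print(p,d,s["opening"],s["contact_force"])
E
```

```text
time: 11.38
tool_pos: [0.558, 0.0357, 0.0684]
tool_rot: [3.142, 0.0, 0.219]
contact_force: [-0.3, -0.4, -1.2]
opening: 0.0177
time: 12.5
tool_pos: [0.5493, 0.0748, 0.0684]
tool_rot: [3.142, 0.0, 0.219]
contact_force: [0.2, 0.2, -1.5]
opening: 0.018
[0.54943927 0.07434822 0.06839176] [-0.00030727  0.05452084  0.06839176] 0.01786665329487119 [-0.30746267 -0.4411434  -2.28649783]
```

View pics/c4.png

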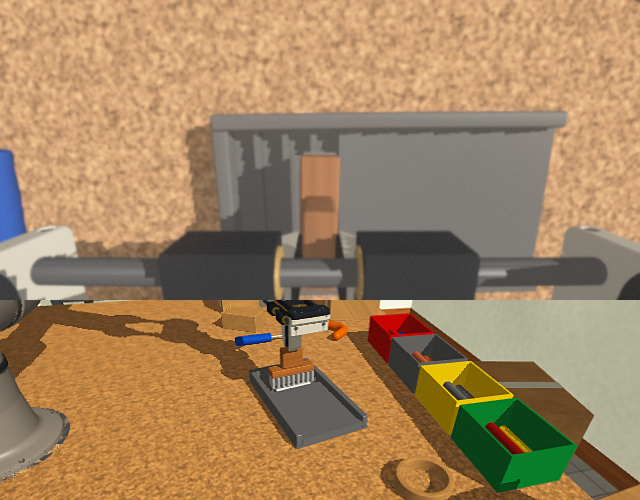

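Both views show the shelf clear behind the rake, which is now over the grooves (wrist 320,205; side 292,380). I'll finish the stroke to y +85, lift and look.

```bash
python3 -m inch '[[[0,-5,0,0],[0,-5,0,0],[0,-5,0,0],[0,-5,0,0],[0,-5,0,0],[0,-5,0,0],[0,0,0,0],[0,0,0,0]]]'
python3 -m inch '[[[0,0,-15,0],[0,0,-25,0],[0,0,-25,0],[0,25,0,0],[0,40,0,0],[0,50,0,0],[0,50,0,0],[0,50,0,0],[0,50,0,0],[0,0,0,0]]]'
python3 - <<'E'
from h import *
c=cam("side");b=c["img"];c=cam("top");a=c["img"];cv2.imwrite("pics/c5.png",np.hstack([a[120:270,170:370].repeat(2,0).repeat(2,1),b[140:290,220:400].repeat(2,0).repeat(2,1)]))
for n in("top",):
  print([(np.round(d["at"]),round(d["conf"],2),(R.from_euler('z',-.2193).apply(world(c,d["at"],.012)-[.5616,.0212,0])).round(3)) for d in place_of(n,"rod_a")[:3]])
s=observe();print(s["tool_pos"],s["opening"])
E
```

```text
time: 13.6
tool_pos: [0.5429, 0.1036, 0.0684]
tool_rot: [3.141, -0.0, 0.219]
contact_force: [-0.1, 0.2, -2.0]
opening: 0.0181
time: 14.85
tool_pos: [0.6009, -0.1592, 0.1342]
tool_rot: [3.14, -0.001, 0.214]
contact_force: [-0.6, 0.3, -2.5]
opening: 0.0177
[]
[ 0.6002378  -0.15456724  0.13392736] 0.01827303243348823
```

View pics/c5.png

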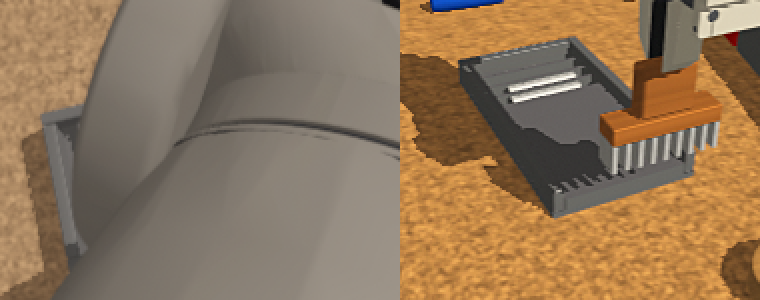

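The side view shows both bars lying parallel in the first two grooves (about 545,82 and 545,93), and the arm hides the top view. I'll take the rake back to its original clear spot.

```bash
python3 -m inch '[[[-15,22,0,0],[-15,22,0,0],[-15,22,0,0],[-15,22,0,0],[0,0,20,0],[0,0,25,0],[0,0,25,0],[0,0,10,0],[0,0,0,0],[0,0,0,0]]]'
python3 -m inch '[[[0,0,3,0],[0,0,2,0],[0,0,1,0],[0,0,0,0],[0,0,0,0]]]'
```

```text
time: 16.25
tool_pos: [0.5618, -0.254, 0.0547]
tool_rot: [3.14, -0.002, 0.219]
contact_force: [-0.1, 0.2, -1.9]
opening: 0.0181
time: 16.88
tool_pos: [0.561, -0.254, 0.0474]
tool_rot: [3.141, -0.0, 0.219]
contact_force: [0.2, 0.5, -1.9]
opening: 0.0181
```

```bash
python3 -m inch '[[[0,0,0.7,0],[0,0,0,0],[0,0,0,0]]]'
python3 -m inch '[[[0,0,0,0],[0,0,0,0],[0,0,0,0],[0,0,0,0],[0,0,0,0],[0,0,0,0],[0,0,0,0],[0,0,0,0]]]' -1
python3 -m inch '[[[0,0,-15,0],[0,0,-25,0],[0,0,-35,0],[0,0,-40,0],[0,0,-40,0],[-20,40,0,0],[-20,50,0,0],[-20,50,0,0],[0,0,0,0],[0,0,0,0]]]'
python3 - <<'E'
from h import *
c=cam("side");b=c["img"];c=cam("top");a=c["img"];cv2.imwrite("pics/c6.png",np.hstack([a[120:270,180:380].repeat(2,0).repeat(2,1),b[140:320,220:400].repeat(2,0).repeat(2,1)[:300]]))
print(world(c,(0,0),0) is None)
for l,z in(("rod_a",.012),("rake",0)):
 for n in("top","side"):
  c=cam(n);print(l,n,[(np.round(d["at"]),round(d["conf"],2),world(c,d["at"],z).round(3),(R.from_euler('z',-.2193).apply(world(c,d["at"],z)-[.5616,.0212,0])).round(3)) for d in place_of(n,l)[:3]])
E
```

```text
time: 17.25
tool_pos: [0.561, -0.254, 0.0467]
tool_rot: [3.141, -0.0, 0.219]
contact_force: [0.5, -0.1, -2.8]
opening: 0.018
time: 18.25
tool_pos: [0.561, -0.254, 0.0467]
tool_rot: [3.142, 0.0, 0.219]
contact_force: [-0.9, 0.8, 0.4]
opening: 0.0904
time: 19.5
tool_pos: [0.5328, -0.4032, 0.2023]
tool_rot: [-3.142, -0.001, 0.218]
contact_force: [0.5, 0.6, 0.6]
opening: 0.0917
False
rod_a top [(array([205., 232.]), 0.66, array([0.551, 0.091, 0.012]), array([0.005, 0.071, 0.012])), (array([207., 245.]), 0.58, array([0.549, 0.067, 0.012]), array([-0.003,  0.047,  0.012]))]
rod_a side [(array([187., 292.]), 0.55, array([0.546, 0.065, 0.012]), array([-0.005,  0.046,  0.012])), (array([185., 290.]), 0.49, array([0.544, 0.075, 0.012]), array([-0.005,  0.056,  0.012]))]
rake top [(array([198., 272.]), 0.73, array([0.567, 0.02 , 0.   ]), array([ 0.005, -0.003,  0.   ])), (array([198., 418.]), 0.56, array([ 0.565, -0.254,  0.   ]), array([-0.057, -0.27 ,  0.   ]))]
rake side [(array([300., 339.]), 0.9, array([ 0.561, -0.251,  0.   ]), array([-0.06 , -0.265,  0.   ]))]
```

View pics/c6.png

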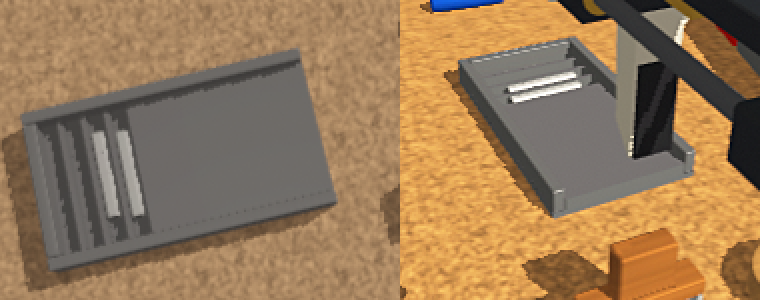

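The top view shows both bars parallel in grooves 1 and 2 (crop 105,173 and 130,173), measured at tray y ≈ 0.047 and 0.071. The rake stands upright and released at the bottom of the side crop (640,275), and its measured position matches where I let go. The gripper is clear, so I'm handing in.

```bash
python3 -c "
from cell import *
print(hand_in())"
```

```text
the job is handed in; nothing more can be done
None
```

I handed the job in at about 20 s of the 54 s allowed, and both bars are down in the grooves. I gripped the finned rake and combed it from tray y −165 to +85 mm at 40 mm/s, with the fin tips about 3–4 mm above the shelf. I then stood it upright in a clear spot near where it started, let go and backed the gripper off.

**Bars:** In the last top view they lie parallel in the first two grooves, at tray y of about 47 and 71 mm (groove centres are 45.5 and 67.5). I judged them to be down from the pictures, because I had no direct height reading.

**Rake:** It stands on its fins at about (0.561, −0.252), where I released it. I judged it upright from the side view. The gripper was over 10 cm clear of it. Wrist force readings stayed below about 3 N.

**Disagreements:**
- The side camera put the second bar at tray y 56 mm instead of 71, a low-confidence detection that the picture contradicts.
- In the last top view, the detector's best guess for "rake" was actually the tray; its second guess matched the rake.
- The gripper read 18 mm on the 20 mm grip, but the rake did not visibly slip.

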